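# Wind the pellet press down and add an eighth of a turn

## Task

Two small screw presses stand on the bench. On the one with the steel pellet die under its ram, wind the bar clockwise until the ram just meets the die's plunger, then give it a further eighth of a turn and no more, and let go. Leave the die standing under the ram, and do not turn the empty press.

Things in the scene. Friction and masses are not known exactly. Their poses are not given: they have to be found in the camera images.
- press: The loaded screw press, fixed: grey base plate 92 x 132 x 12 mm, two steel columns, a grey cross beam 132 x 32 mm, its top at 124 mm, and a steel turning bar over it. An empty press of the same make stands beside it, on either side. Origin: centre of the underside, on the bench; z up along the screw's axis, y along the beam. Only the ram, a 32 mm foot under the beam, goes down, 30 mm a turn.
- bar (a point): Middle of the loaded press's turning bar, on the screw's axis, 164 mm above the bench; its y axis lies along the bar. The bar is 112 mm long, 12 mm thick and 18 mm tall, with flat upright sides and black ends 18 mm thick; under it a round stem 12 mm thick is clear down to 131 mm. The bar stays at this height as it turns.
- screw (a joint): Turn of this bar, rad; clockwise from above is positive and drives the ram down. At 0 the bar lies along the beam and the ram just meets the die's plunger. It starts 17 to 34 degrees anticlockwise of that (-0.6 to -0.3). An eighth of a turn is 0.785. It is stiff (0.1 N m, up to 0.16 with the plunger's spring) and stays where it is left. Stops: -0.9 and 1.6.
- die: Steel pellet die, a loose upright cylinder 44 mm in diameter with a 54 mm foot, 45 mm tall, with a dark sprung plunger 18 mm in diameter that stands 14 mm above it; it stands on the base plate under the ram. Origin: centre of its underside.
- spare_screw (a joint): Turn of the bar of the empty press, of the same make, rad, counted in the same way; it starts between -0.6 and -0.3 and is to be left alone.
Things that resemble listed ones, but are neither listed nor needed, are in the scene too. Leave any yellow look-alike of the die alone.

How it is judged:
By the outcome, as a careful person would: the job done as asked, in the order asked, and still so for the second after the job is handed in, with the robot touching nothing.
It also fails if it takes over 32 s, if anything falls off the work surface, if the arm or the gripper's body presses on something with over 40 N, if the wrist force passes 120 N, or if a joint passes its speed limit or range.

## Robot

A 7-joint arm with a two-finger parallel gripper is mounted at the origin on a cart in front of the work surface, level with it; the furniture and walls round the work are solid. World frame = base frame: x ahead of the robot, y to its left, z up, the work surface at z = 0. Lengths are in mm, angles in rad, forces in N, time in s.
With the tool pointing down it reaches from about 425 to 950 mm from the base axis. Payload 4.7 kg.
Tool frame: the origin (TCP) lies on the centre line of the jaws, within the pads' length; the fingertips stand 25 mm ahead of it and the grasp point (between the pads) lies 6 mm ahead of it (nose_length is the distance from the TCP to the fingertips, in mm); z points along the fingers, y is the line along which they close (so a half turn about z gives the same grasp; the last joint's range is limited). The gripper opens to 85 mm and grips with 20 to 120 N. Pads are 22 mm wide; open, the fingers measure 114 mm over their backs; the gripper's body (76 mm by 85 mm) begins 54 mm behind the grasp point. The pads swing forward as they close: fully open they stand 13 mm farther back than shut.
Start: joints at [1.296, 0.469, -0.049, 1.532, 0.024, 1.141, -0.082], TCP at [164.294, -654.716, 256.335] pointing down, gripper open.
Joint ranges: [-2.59, 2.59], [-0.33, 1.99], [-1.39, 1.29], [0.1, 2.45], [-1.04, 4.18], [0.21, 1.99], [-2.66, 2.66]. Speed limits (rad/s): [2.57, 2.57, 3.14, 3.14, 3.14, 3.14, 3.14].

## Interface

Orientations are given as a unit quaternion [w, x, y, z].
In Python, from station import state, get_image, hand_in, nose_length gives the robot as it stands.
- The arm moves only by the tool jog_arm, never from a script. Its argument "targets" is a list of rows, each a list of 6 numbers: the shift along the world's x, y, z in m, then the turn, a rotation vector about the world's x, y, z in degrees. In form: [[tx, ty, tz, rx, ry, rz], ...]. A call has exactly 10 rows; each row shifts and turns the commanded pose from where the row before left it; what a row does not reach is not made up. A row lasts 1/12 s, in which the tool goes at most 41.7 mm and 7.16 degrees, less where a joint would pass 70% of its speed; a pose out of reach is approached as far as the arm can. A call with a gripper value outside its range is refused whole. "fingers" is the finger opening in m, from 0 to 0.0854, set as the call begins (left out, the last holds). The fingers move at their own pace and stop on an object; the grip force is fixed at half the most. Time passes only in rows, so rows that do not move let the fingers close, or fill a call up. It gives the time, the measured TCP pose, the force, the opening and the grip force at its end, in the units of the state.
- state(): the state, without advancing time (a new reading comes with each control period).
- get_image(name): name is "scene" or "top" or "wrist"; returns a dict with "image" (400x640x3 uint8, red, green, blue), "range_z" (400x640 float32, mm along the optical axis (not along the pixel's ray), 0 where there is no reading), "intrinsics" (3x3 intrinsics, pixels), "k1" (the pictures are not rectified: a ray, as slopes to the right and down, at radius r is drawn at 1 + k1 r^2 times it, then the intrinsics apply), "camera_from_world" (4x4, takes a point from world to camera coordinates); the wrist camera has in their place "mount" (4x4, takes a point from camera to tool coordinates, whose origin is the TCP and whose axes are the flange's). Camera axes: x right, y down, z forward; pixel columns grow to the right and rows downward; lengths in mm; the calibration is good to about 2 mm. A picture is of the moment at which its call begins: read the wrist's pose just before it.
- hand_in(): hands the job in; it is judged then, once.
The state is a dict: "t": time; "joint_positions": joint angles; "joint_vel": joint speeds; "tau": joint torques, N m; "tcp_pos": TCP position; "eef_rot": TCP orientation; "ft_force": force on the tool from outside, world axes, zero at the start; "ft_torque": the same for the moment, N m; "grip_width": finger opening in mm; "grip_force": force on a finger pad.
Only numpy, scipy, OpenCV 4.12 (cv2) and the standard library are available. Lean on these libraries where they do the work, as an engineer would, in place of code of your own. Each camera call takes 0.05 s, during which the arm holds its last target. There are 200 camera calls.

## Working session

There is one attempt and no reset: what is moved stays moved. The work goes in short steps, Python scripts to look and compute and a tool call to move; the robot and the scene stay as the last step left them, time stands still between calls to the robot, and variables do not carry over. Pictures are saved under pics/ and viewed, at most 10 in all, crops included, and the job is handed in when it is done.

Besides the shell and the picture viewer there is one more tool, called after "Call:" by a JSON object that holds its "fn" and its "kwargs". jog_arm: Moves the arm, as the interface text tells. Its arguments: {"type":"object","properties":{"targets":{"type":"array","items":{"type":"array","items":{"type":"number"}}},"fingers":{"type":"number"}},"required":["targets"]}

```bash
mkdir -p pics
cat > h.py <<'E'
import numpy as np,cv2
from station import state,get_image,hand_in,nose_length
def px2w(d,u,v,z=None,height=None):
    K=np.array(d['intrinsics']);k=d['k1']
    x=(u-K[0,2])/K[0,0];y=(v-K[1,2])/K[1,1]
    rd=np.hypot(x,y);r=rd
    for _ in range(20): r=rd/(1+k*r*r)
    s=r/rd if rd>0 else 1
    ray=np.array([x*s,y*s,1])
    T=np.linalg.inv(d['camera_from_world'])
    o=T[:3,3];w=T[:3,:3]@ray
    if height is not None: return o+w*(height-o[2])/w[2]
    return o+w*(z if z is not None else d['range_z'][int(round(v)),int(round(u))])
E
python3 - <<'E'
from h import *
import pickle
s=state();print(s['t'],s['tcp_pos'],s['eef_rot'],nose_length)
for n in('scene','top'):
    d=get_image(n);pickle.dump(d,open(n+'.pkl','wb'));cv2.imwrite(f'pics/{n}.png',d['image'][:,:,::-1])
    print(n,np.linalg.inv(d['camera_from_world'])[:3].round(2).tolist())
E
```

```text
0.0 [ 164.16453163 -654.1507506   255.24620843] [-9.99475832e-04  9.92451121e-01  1.22636669e-01 -1.46270514e-04] 25.0
scene [[-0.79, -0.37, 0.49, 56.65], [-0.62, 0.5, -0.61, 616.79], [-0.02, -0.79, -0.62, 651.43]]
top [[-0.16, -0.96, 0.22, 275.26], [-0.99, 0.16, -0.03, 100.61], [-0.0, -0.22, -0.98, 971.26]]
```

View pics/scene.png

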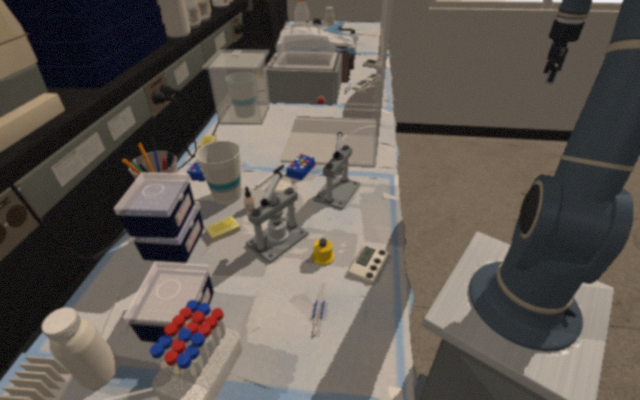

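View pics/top.png

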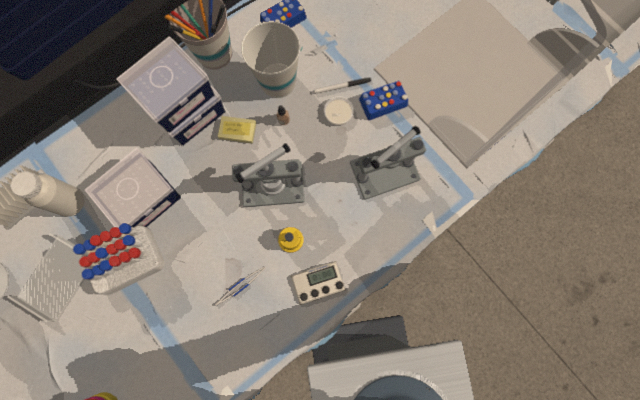

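The scene view shows the presses at about (277,225) and (340,180). In the top view they are at (270,182) and (388,165). The yellow look-alike is at top (291,239). A die seems to stand in the left press at scene (277,235), so I'll check that in a close crop.

Run:
```python
from h import *
a=cv2.imread('pics/top.png')[130:220,220:440]
b=cv2.imread('pics/scene.png')[120:270,230:390]
a=cv2.resize(a,(792,324),interpolation=cv2.INTER_CUBIC)
b=cv2.resize(b,(800*3//10*1+0,225),interpolation=cv2.INTER_CUBIC) if 0 else cv2.resize(b,(288,270),interpolation=cv2.INTER_CUBIC)
c=np.zeros((600,800,3),np.uint8);c[:324,:792]=a;c[326:596,:288]=b
b2=cv2.resize(cv2.imread('pics/scene.png')[180:260,240:320],(270,270),interpolation=cv2.INTER_CUBIC);c[326:596,300:570]=b2
cv2.imwrite('pics/c.png',c)
```

```text
(no output)
```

View pics/c.png

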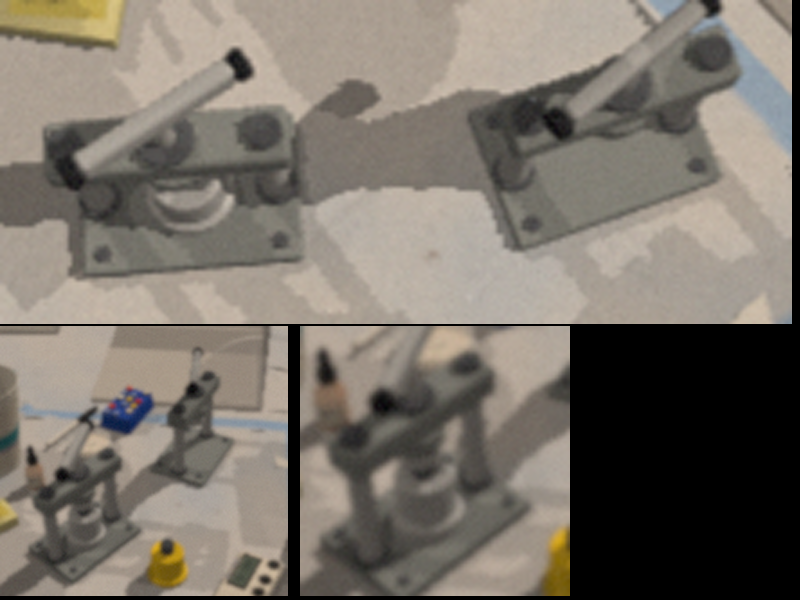

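The left press at top (270,182) holds the steel die, and the right one at (388,165) is empty. The loaded bar's black ends are at top (239,177) and (286,148). Next I'll measure the bar and the beam.

Run:
```python
from h import *
import pickle
d=pickle.load(open('top.pkl','rb'))
f=lambda x,y,h:px2w(d,220+x/3.6-.36,130+y/3.6-.36,height=h)
P=lambda *a:print(*[np.round(q,1) for q in a])
a,b=f(67,165,170),f(240,62,170)
P('bar',a,b,(a+b)/2,np.linalg.norm(a-b),np.degrees(np.arctan2(*(b-a)[1::-1])))
# depth
m=d['range_z'];pts=[]
vv,uu=np.mgrid[135:215,225:312]
W=np.array([px2w(d,u,v) for u,v in zip(uu.ravel(),vv.ravel()) if m[v,u]>0])
q=W[(W[:,2]>152)&(W[:,2]<185)]
P('nbar',len(q),q.mean(0),np.percentile(q[:,2],[10,50,90]))
(c,s,an)=cv2.minAreaRect(q[:,:2].astype(np.float32));P(c,s,an)
_,_,V=np.linalg.svd(q[:,:2]-q[:,:2].mean(0));P('bardir',np.degrees(np.arctan2(V[0][1],V[0][0])))
q=W[(W[:,2]>116)&(W[:,2]<131)]
r=cv2.minAreaRect(q[:,:2].astype(np.float32));P('beam',len(q),np.median(q[:,2]),*r)
q=W[(W[:,2]>7)&(W[:,2]<17)]
r=cv2.minAreaRect(q[:,:2].astype(np.float32));P('base',len(q),np.median(q[:,2]),*r)
for n,p in dict(TL=(43,127),TR=(292,107),BR=(297,172),BL=(48,184)).items(): P(n,f(*p,124))
for n,p in dict(BR=(300,250),BL=(78,268)).items(): P(n,f(*p,12))
# empty press bar, for clearance
a,b=f(560,122,170),f(712,5,170);P('empty',a,b)
```

```text
Traceback (most recent call last):
numpy._core._exceptions._UFuncNoLoopError: ufunc 'multiply' did not contain a loop with signature matching types (dtype('<U3'), dtype('float64')) -> None
```

```bash
cat > m.py <<'E'
from h import *
import pickle
d=pickle.load(open('top.pkl','rb'))
f=lambda x,y,h:px2w(d,220+x/3.6-.36,130+y/3.6-.36,height=h)
P=lambda *a:print(*[q if isinstance(q,str) else np.round(q,1) for q in a])
a,b=f(67,165,170),f(240,62,170)
P('bar',a,b,(a+b)/2,np.linalg.norm(a-b),np.degrees(np.arctan2(*(b-a)[1::-1])))
m=d['range_z']
vv,uu=np.mgrid[135:215,225:312]
W=np.array([px2w(d,u,v) for u,v in zip(uu.ravel(),vv.ravel()) if m[v,u]>0])
q=W[(W[:,2]>152)&(W[:,2]<185)]
P('nbar',len(q),q.mean(0),np.percentile(q[:,2],[10,50,90]))
P('barrect',*cv2.minAreaRect(q[:,:2].astype(np.float32)))
_,_,V=np.linalg.svd(q[:,:2]-q[:,:2].mean(0),full_matrices=False);P('bardir',np.degrees(np.arctan2(V[0][1],V[0][0])))
q=W[(W[:,2]>116)&(W[:,2]<131)]
P('beam',len(q),np.median(q[:,2]),*cv2.minAreaRect(q[:,:2].astype(np.float32)))
q=W[(W[:,2]>7)&(W[:,2]<17)]
P('base',len(q),np.median(q[:,2]),*cv2.minAreaRect(q[:,:2].astype(np.float32)))
for n,p in dict(TL=(43,127),TR=(292,107),BR=(297,172),BL=(48,184)).items(): P(n,f(*p,124))
for n,p in dict(BR=(300,250),BL=(78,268)).items(): P(n,f(*p,12))
a,b=f(560,122,170),f(712,5,170);P('empty',a,b)
E
python3 m.py
```

```text
bar [514.5 219.6 170. ] [554.1 125.9 170. ] [534.3 172.7 170. ] 101.7 -67.1
nbar 518 [531.5 172.2 169.9] [163.2 171.3 173.8]
barrect [532.5 172. ] [ 16.1 112.1] 25.4
bardir 115.2
beam 772 123.8 [533.  172.8] [132.5  32.9] 85.8
base 1154 11.7 [560.9 178.2] [199.5 153.7] 4.2
TL [551.2 236.6 124. ]
TR [540.5 103.5 124. ]
BR [504.5 106.3 124. ]
BL [519.5 237.6 124. ]
BR [487.2 112.5  12. ]
BL [497.7 244.2  12. ]
empty [496.4 -29.  170. ] [ 545.3 -117.7  170. ]
```

The bar's middle is at about (533,172). The bar lies at 115°, the beam at 85.5°, so the screw is at −0.52, which is inside the given range. Before moving I'll check the way from the start pose for obstacles.

Run:
```python
from h import *
import pickle
i=cv2.imread('pics/scene.png')[0:200,190:450]
cv2.imwrite('pics/p.png',cv2.resize(i,(780,600),interpolation=cv2.INTER_CUBIC))
d=pickle.load(open('scene.pkl','rb'))
W=np.array([px2w(d,u,v) for v in range(0,400,2) for u in range(0,640,2) if d['range_z'][v,u]>0])
W=W[(W[:,0]>0)&(W[:,0]<1000)&(W[:,1]>-900)&(W[:,1]<400)]
print('x cols from 0 by 100; y rows; max z')
for y in range(400,-900,-100):
    r=[]
    for x in range(0,1000,100):
        q=W[(W[:,0]>=x)&(W[:,0]<x+100)&(W[:,1]<=y)&(W[:,1]>y-100)]
        r.append(int(np.percentile(q[:,2],99)) if len(q)>3 else -999)
    print(y,r)
```

```text
x cols from 0 by 100; y rows; max z
400 [0, 8, 7, 7, 7, 540, 562, 174, 278, 278]
300 [-999, 4, 6, 10, 11, 172, 543, 532, 182, 278]
200 [7, 2, 19, 45, 58, 173, 462, 524, 151, 245]
100 [335, 7, 19, 18, 6, 6, 16, 505, 463, 238]
0 [509, 8, 3, 3, 170, 172, 34, 32, 482, 464]
-100 [544, 1, -999, 2, 11, 171, 33, 34, 463, 462]
-200 [-999, -903, -904, -999, 4, 476, 13, 14, 13, 229]
-300 [-999, -903, -902, -999, 2, 442, 433, 13, 13, 12]
-400 [-999, -905, -903, -909, -999, 3, 411, 131, 37, 188]
-500 [-999, 347, -909, -905, -999, 2, 411, -999, 156, 278]
-600 [-999, 460, 420, -906, -904, -999, 2, 3, 136, 272]
-700 [-999, -999, -909, -905, -904, -906, -999, 7, 18, 187]
-800 [-999, -999, -906, -905, -903, -904, -999, 4, 20, 190]
```

View pics/p.png

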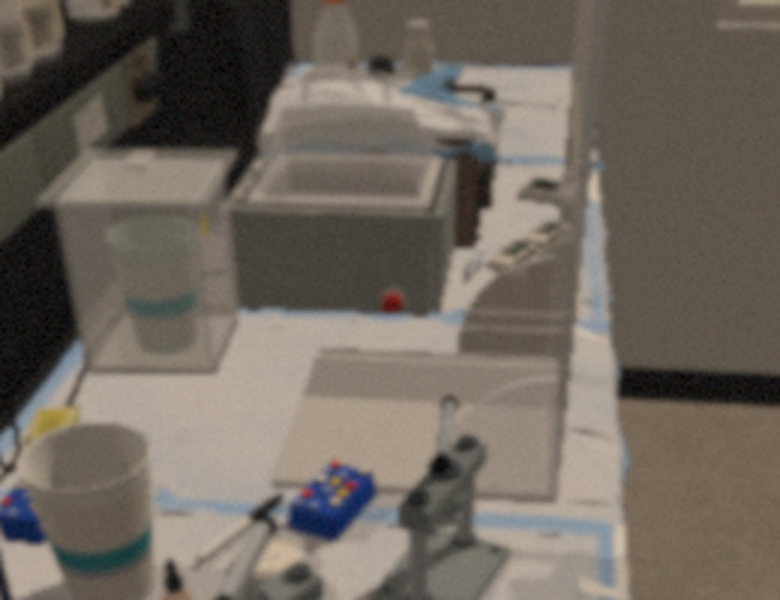

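A tall clear panel stands along the bench's front edge, in the crop at about (575,0–490). I'll locate it exactly.

Run:
```python
from h import *
import pickle
for n in('scene','top'):
    d=pickle.load(open(n+'.pkl','rb'))
    L=[(u,v) for v in range(0,400) for u in range(0,640) if d['range_z'][v,u]>0]
    W=np.array([px2w(d,u,v) for u,v in L]);L=np.array(L)
    k=(W[:,0]>250)&(W[:,0]<720)&(W[:,1]>-650)&(W[:,1]<60)&(W[:,2]>60)
    W=W[k];L=L[k];print(n,len(W))
    for y in range(60,-650,-50):
        j=(W[:,1]<=y)&(W[:,1]>y-50);q=W[j]
        if len(q)>2: print(y,len(q),'x',np.percentile(q[:,0],[2,50,98]).astype(int),'z',np.percentile(q[:,2],[2,50,98]).astype(int),L[j].min(0),L[j].max(0))
```

```text
scene 2949
10 313 x [493 508 527] z [ 63 119 171] [322 148] [339 188]
-40 248 x [504 512 536] z [ 74 123 173] [329 137] [345 175]
-90 177 x [513 528 556] z [ 62 123 172] [336 132] [351 168]
-190 586 x [515 547 593] z [ 62  99 142] [340 126] [374 151]
-240 855 x [501 508 534] z [ 71 301 476] [370   0] [392 151]
-290 118 x [539 553 567] z [115 316 456] [374   0] [386 124]
-340 106 x [569 584 597] z [ 77 294 446] [373   0] [385 125]
-390 92 x [599 612 627] z [ 77 285 433] [373   0] [384 121]
-440 128 x [629 650 719] z [ 64 158 432] [358   0] [383 113]
-490 325 x [659 688 714] z [ 62 111 386] [359   2] [382 107]
top 6714
10 369 x [490 506 529] z [ 64 124 173] [358 152] [381 175]
-40 533 x [501 513 535] z [ 95 131 174] [375 136] [404 169]
-90 549 x [512 531 552] z [105 125 173] [401 126] [426 161]
-190 1119 x [520 541 597] z [ 62 115 541] [436   0] [600 153]
-240 2891 x [499 508 534] z [ 82 472 537] [468   0] [635 160]
-290 286 x [522 532 550] z [ 85 426 528] [495   0] [639 143]
-340 149 x [552 565 580] z [ 74 319 452] [516  13] [639 126]
-390 106 x [581 595 610] z [ 72 269 397] [535  14] [639 109]
-440 173 x [611 712 719] z [ 60 111 332] [555  15] [639  92]
-490 538 x [645 698 716] z [ 62 111 234] [557  17] [638  74]
```

The panel's near end is about (500,−240) and it runs to about (690,−540). I'll pass on the robot side of it, through (374,−224).

Call:
{"fn": "jog_arm", "kwargs": {"targets": [[0.0105,0.0215,0,0,0,2.4],[0.0105,0.0215,0,0,0,2.4],[0.0105,0.0215,0,0,0,2.4],[0.0105,0.0215,0,0,0,2.4],[0.0105,0.0215,0,0,0,2.4],[0.0105,0.0215,0,0,0,2.4],[0.0105,0.0215,0,0,0,2.4],[0.0105,0.0215,0,0,0,2.4],[0.0105,0.0215,0,0,0,2.4],[0.0105,0.0215,0,0,0,2.4]], "fingers": 0.045}}

```text
t: 0.93
tcp_pos: [269.4, -438.4, 256.0]
eef_rot: [-0.0, 0.945, 0.327, -0.0]
ft_force: [-0.3, -0.3, -0.4]
grip_width: 45.0
grip_force: 0.0
```

Call:
{"fn": "jog_arm", "kwargs": {"targets": [[0.0105,0.0215,0,0,0,2.4],[0.0105,0.0215,0,0,0,2.4],[0.0105,0.0215,0,0,0,2.4],[0.0105,0.0215,0,0,0,2.4],[0.0105,0.0215,0,0,0,2.4],[0.0105,0.0215,0,0,0,2.4],[0.0105,0.0215,0,0,0,2.4],[0.0105,0.0215,0,0,0,2.4],[0.0105,0.0215,0,0,0,2.4],[0.0105,0.0215,0,0,0,2.4]]}}

```text
t: 1.77
tcp_pos: [374.8, -222.7, 256.4]
eef_rot: [0.0, 0.856, 0.517, -0.0]
ft_force: [-0.4, 0.0, -0.1]
grip_width: 44.9
grip_force: 0.0
```

Call:
{"fn": "jog_arm", "kwargs": {"targets": [[0.0079,0.0198,0,0,0,2.65],[0.0079,0.0198,0,0,0,2.65],[0.0079,0.0198,0,0,0,2.65],[0.0079,0.0198,0,0,0,2.65],[0.0079,0.0198,0,0,0,2.65],[0.0079,0.0198,0,0,0,2.65],[0.0079,0.0198,0,0,0,2.65],[0.0079,0.0198,0,0,0,2.65],[0.0079,0.0198,0,0,0,2.65],[0.0079,0.0198,0,0,0,2.65]]}}

```text
t: 2.6
tcp_pos: [453.3, -24.8, 256.3]
eef_rot: [0.0, 0.714, 0.7, -0.0]
ft_force: [-0.1, -0.2, 0.0]
grip_width: 45.1
grip_force: 0.0
```

Call:
{"fn": "jog_arm", "kwargs": {"targets": [[0.0079,0.0198,0,0,0,2.65],[0.0079,0.0198,0,0,0,2.65],[0.0079,0.0198,0,0,0,2.65],[0.0079,0.0198,0,0,0,2.65],[0.0079,0.0198,0,0,0,2.65],[0.0079,0.0198,0,0,0,2.65],[0.0079,0.0198,0,0,0,2.65],[0.0079,0.0198,0,0,0,2.65],[0.0079,0.0198,0,0,0,2.65],[0.0079,0.0198,0,0,0,2.65]]}}

```text
t: 3.43
tcp_pos: [532.0, 173.1, 256.3]
eef_rot: [-0.0, 0.535, 0.845, -0.0]
ft_force: [0.1, 0.4, -0.3]
grip_width: 45.1
grip_force: 0.0
```

Run:
```python
from h import *
import pickle
from scipy.spatial.transform import Rotation as R
s=state();d=get_image('wrist');cv2.imwrite('pics/w1.png',d['image'][:,:,::-1])
print(s['tcp_pos'],s['eef_rot'],s['joint_positions'].round(2) if hasattr(s['joint_positions'],'round') else s['joint_positions'])
T=np.eye(4);T[:3,:3]=R.from_quat(s['eef_rot'],scalar_first=True).as_matrix();T[:3,3]=s['tcp_pos']
d['camera_from_world']=np.linalg.inv(T@d['mount']);d['s']=s
pickle.dump(d,open('w1.pkl','wb'));print(np.round(d['mount'],2).tolist())
m=d['range_z'];W=np.array([px2w(d,u,v) for v in range(0,400,2) for u in range(0,640,2) if m[v,u]>0])
for nm,lo,hi in(('bar',158,182),('beam',117,130)):
    q=W[(W[:,2]>lo)&(W[:,2]<hi)&(abs(W[:,0]-533)<90)&(abs(W[:,1]-172)<90)]
    if len(q)>10: print(nm,len(q),np.median(q[:,2]),cv2.minAreaRect(q[:,:2].astype(np.float32)),q[:,:2].mean(0))
```

```text
[532.03447774 173.1010598  256.27248233] [-3.80107452e-05  5.35053792e-01  8.44817991e-01 -2.62336375e-05] [ 0.24  0.39 -0.81  1.78  0.31  1.11 -0.23]
[[0.0, -0.96, -0.29, 74.4], [1.0, 0.0, 0.0, -0.14], [-0.0, -0.29, 0.96, -117.06], [0.0, 0.0, 0.0, 1.0]]
bar 743 171.9444327456154 ((534.1886596679688, 175.21563720703125), (17.039222717285156, 109.52252197265625), 25.409461975097656) [531.75511804 179.27874395]
beam 946 123.56954373745188 ((534.5247192382812, 174.77239990234375), (130.71363830566406, 32.392799377441406), 85.20758056640625) [534.08330594 179.48298763]
```

View pics/w1.png

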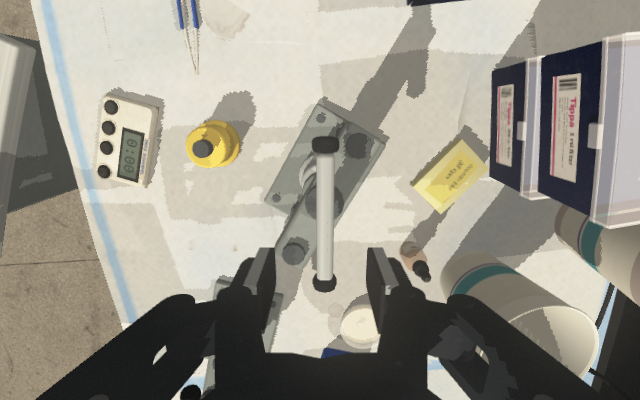

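The wrist view shows the bar upright between the fingers, with its ends at (325,145) and (324,283). It measures 25.4° against the tool's 25.3° and its centre is at about (533.5,173.7). I'll descend and grip at the middle.

Call:
{"fn": "jog_arm", "kwargs": {"targets": [[0.0015,0.0006,-0.0086,0,0,0],[0,0,-0.0086,0,0,0],[0,0,-0.0086,0,0,0],[0,0,-0.0086,0,0,0],[0,0,-0.0086,0,0,0],[0,0,-0.0086,0,0,0],[0,0,-0.0086,0,0,0],[0,0,-0.0086,0,0,0],[0,0,-0.0086,0,0,0],[0,0,-0.0086,0,0,0]]}}

```text
t: 4.32
tcp_pos: [533.8, 171.8, 169.5]
eef_rot: [-0.0, 0.537, 0.844, 0.0]
ft_force: [-0.5, 0.7, 0.4]
grip_width: 45.1
grip_force: 0.0
```

Call:
{"fn": "jog_arm", "kwargs": {"targets": [[0,0,0,0,0,0],[0,0,0,0,0,0],[0,0,0,0,0,0],[0,0,0,0,0,0],[0,0,0,0,0,0],[0,0,0,0,0,0],[0,0,0,0,0,0],[0,0,0,0,0,0],[0,0,0,0,0,0],[0,0,0,0,0,0]], "fingers": 0.0}}

```text
t: 5.15
tcp_pos: [535.2, 172.7, 170.8]
eef_rot: [0.001, 0.537, 0.844, 0.002]
ft_force: [4.4, 2.9, -6.4]
grip_width: 10.9
grip_force: 60.0
```

Call:
{"fn": "jog_arm", "kwargs": {"targets": [[0.001,0.0015,0,0,0,0],[0,0,0,0,0,0],[0,0,0,0,0,-3],[0,0,0,0,0,-3],[0,0,0,0,0,-3],[0,0,0,0,0,-3],[0,0,0,0,0,-3],[0,0,0,0,0,-3],[0,0,0,0,0,0],[0,0,0,0,0,0]]}}

```text
t: 5.98
tcp_pos: [534.8, 172.6, 170.7]
eef_rot: [0.0, 0.662, 0.75, -0.0]
ft_force: [0.1, -2.4, 2.5]
grip_width: 10.9
grip_force: 61.3
```

Run:
```python
from h import *
s=state();q=s['eef_rot'];print(s['ft_force'],s['ft_torque'],s['tcp_pos'],2*np.degrees(np.arctan2(q[2],q[1]))-90,q)
```

```text
[ 0.14067143 -2.40675246  2.48387323] [-0.58002925  0.06468167 -0.15888788] [534.81523908 172.64857819 170.69847678] 7.095687513817765 [ 4.76398254e-04  6.61994260e-01  7.49508591e-01 -4.94957638e-04]
```

Call:
{"fn": "jog_arm", "kwargs": {"targets": [[0,0,0,0,0,-3],[0,0,0,0,0,-3],[0,0,0,0,0,-3],[0,0,0,0,0,-3],[0,0,0,0,0,-3],[0,0,0,0,0,-3],[0,0,0,0,0,-3],[0,0,0,0,0,-3],[0,0,0,0,0,-3],[0,0,0,0,0,-3]]}}

```text
t: 6.82
tcp_pos: [534.1, 172.8, 170.7]
eef_rot: [0.0, 0.834, 0.552, -0.001]
ft_force: [-1.8, -3.4, 3.7]
grip_width: 10.7
grip_force: 61.5
```

Call:
{"fn": "jog_arm", "kwargs": {"targets": [[0,0,0,0,0,-3],[0,0,0,0,0,-3],[0,0,0,0,0,-3],[0,0,0,0,0,-3],[0,0,0,0,0,-3],[0,0,0,0,0,-3],[0,0,0,0,0,-3],[0,0,0,0,0,-3],[0,0,0,0,0,0],[0,0,0,0,0,0]]}}

```text
t: 7.65
tcp_pos: [533.6, 173.1, 170.7]
eef_rot: [0.0, 0.93, 0.368, -0.001]
ft_force: [-4.4, -4.0, 5.8]
grip_width: 10.9
grip_force: 61.7
```

Run:
```python
from h import *
import pickle
from scipy.spatial.transform import Rotation as R
s=state();q=s['eef_rot'];print(s['ft_force'],s['ft_torque'],s['tcp_pos'],2*np.degrees(np.arctan2(q[2],q[1]))-90,s['grip_width'])
d=get_image('wrist');cv2.imwrite('pics/w2.png',d['image'][:,:,::-1])
```

```text
[-4.42720811 -3.97871547  5.75580913] [-0.5816064   0.87794611 -0.02226972] [533.59182919 173.14124677 170.67109364] -46.8158554286163 10.86607396690184
```

View pics/w2.png

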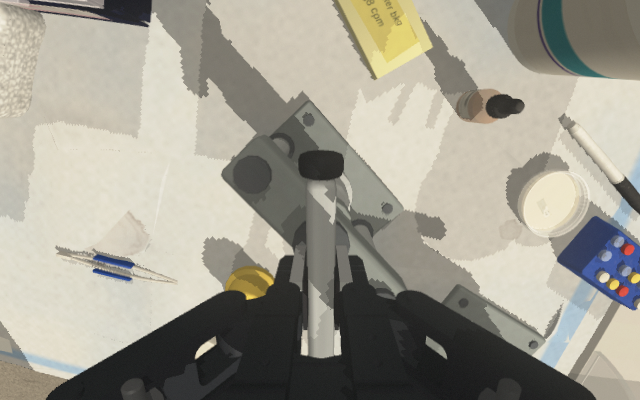

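The bar is still aligned between the pads, with its far end at (321,165). I'll make the last bit of turn, then let go.

Call:
{"fn": "jog_arm", "kwargs": {"targets": [[0,0,0,0,0,-1.4],[0,0,0,0,0,-1.4],[0,0,0,0,0,0],[0,0,0,0,0,0],[0,0,0,0,0,0],[0,0,0,0,0,0],[0,0,0,0,0,0],[0,0,0,0,0,0],[0,0,0,0,0,0],[0,0,0,0,0,0]]}}

```text
t: 8.53
tcp_pos: [533.5, 173.2, 170.7]
eef_rot: [0.0, 0.938, 0.345, -0.001]
ft_force: [-4.8, -1.9, 5.9]
grip_width: 11.0
grip_force: 61.8
```

Call:
{"fn": "jog_arm", "kwargs": {"targets": [[0,0,0,0,0,0],[0,0,0,0,0,0],[0,0,0,0,0,0],[0,0,0,0,0,0],[0,0,0,0,0,0],[0,0,0,0,0,0],[0,0,0,0,0,0],[0,0,0,0,0,0],[0,0,0,0,0,0],[0,0,0,0,0,0]], "fingers": 0.045}}

```text
t: 9.37
tcp_pos: [534.8, 173.4, 170.3]
eef_rot: [0.0, 0.939, 0.344, 0.0]
ft_force: [-0.2, 0.7, -0.2]
grip_width: 45.1
grip_force: 0.0
```

Call:
{"fn": "jog_arm", "kwargs": {"targets": [[0,0,0.0086,0,0,0],[0,0,0.0086,0,0,0],[0,0,0.0086,0,0,0],[0,0,0.0086,0,0,0],[0,0,0.0086,0,0,0],[0,0,0.0086,0,0,0],[0,0,0.0086,0,0,0],[0,0,0.0086,0,0,0],[0,0,0.0086,0,0,0],[0,0,0.0086,0,0,0]]}}

```text
t: 10.2
tcp_pos: [534.8, 173.4, 257.2]
eef_rot: [0.0, 0.939, 0.344, 0.0]
ft_force: [0.4, -0.3, 0.5]
grip_width: 45.2
grip_force: 0.0
```

Run:
```python
from h import *
import pickle
from scipy.spatial.transform import Rotation as R
s=state();d=get_image('wrist')
q=s['eef_rot'];print(s['tcp_pos'],2*np.degrees(np.arctan2(q[2],q[1]))-90)
T=np.eye(4);T[:3,:3]=R.from_quat(s['eef_rot'],scalar_first=True).as_matrix();T[:3,3]=s['tcp_pos']
d['camera_from_world']=np.linalg.inv(T@d['mount']);pickle.dump(d,open('w3.pkl','wb'))
m=d['range_z'];W=np.array([px2w(d,u,v) for v in range(0,400) for u in range(0,640) if m[v,u]>0])
for nm,lo,hi in(('bar',158,182),('beam',117,130)):
    p=W[(W[:,2]>lo)&(W[:,2]<hi)&(np.hypot(W[:,0]-534,W[:,1]-173)<72)]
    print(nm,len(p),np.median(p[:,2]),cv2.minAreaRect(p[:,:2].astype(np.float32)))
cv2.imwrite('pics/w3.png',d['image'][:,:,::-1])
```

```text
[534.7855398  173.36975351 257.23777833] -49.71906152882053
bar 2904 171.92374805815385 ((534.5242309570312, 174.66943359375), (111.16197204589844, 17.356273651123047), 40.393165588378906)
beam 4301 123.49201515170878 ((534.46533203125, 175.06060791015625), (130.52645874023438, 32.63361358642578), 85.72151947021484)
```

View pics/w3.png

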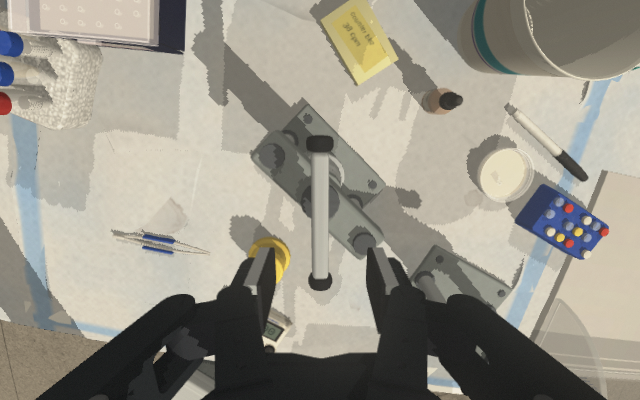

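The bar lies at 40.4° and the beam at about 85.5°, so the turn past contact is 45°. The die still stands under the ram at about (340,172), and the gripper is clear of everything. I'll hand in.

```bash
python3 -c "
from station import hand_in;print(hand_in())"
```

```text
the job is handed in; nothing more can be done
None
```

The loaded press's bar was wound clockwise to about 45° (an eighth of a turn) past meeting the plunger and let go, with the die still under the ram and the empty press untouched; the job is handed in, but its verdict was not shown.

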